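# Close a two-part mould in the squaring corner and hold it there

### The arm

A 6-joint arm with a two-finger parallel gripper is mounted at the origin on the work surface; the furniture and walls round the work are solid. World frame = base frame: x ahead of the robot, y to its left, z up, the work surface at z = 0. Lengths are in m, angles in degrees, forces in N, time in s.
With the tool pointing down it reaches from about 0.3 to 0.75 m from the base axis. Payload 8.5 kg.
Tool frame: the origin (TCP) lies on the centre line of the jaws, within the pads' length; the fingertips stand 14 mm ahead of it and the grasp point (between the pads) lies 5 mm behind it; z points along the fingers, x is the direction in which the jaws open and shut, and the axes are right-handed (so a half turn about z gives the same grasp; the last joint's range is limited). The gripper opens to 85 mm and grips with 20 to 120 N. Pads are 22 mm wide; open, the fingers measure 114 mm over their backs; the gripper's body (76 mm by 85 mm) begins 54 mm behind the grasp point. The pads swing forward as they close: fully open they stand 13 mm farther back than shut.
Start: joints at [64.326, 21.807, 74.336, -0, 83.858, -12.336], TCP at [0.127, 0.535, 0.245] pointing down, gripper open.
Joint ranges: [-178.18, 178.18], [-50.72, 133.34], [12.68, 142.11], [-81.47, 261.47], [9.98, 163.14], [-165.26, 165.26]. Speed limits (degrees/s): [136.94, 136.94, 180, 180, 180, 180].

### API

Orientations are given as a 3x3 rotation matrix whose columns are the frame's x, y, z axes.
In Python, from rig import * gives the robot as it stands.
- The arm moves only by the shell command python3 -m crank 'ROWS' [FORCE]. ROWS is JSON, one flat list of numbers, 7 for each row, row after row: the turn, a rotation vector about the world's x, y, z in rad, then the shift along the world's x, y, z in m, then the opening in per cent of the stroke, from 0 (shut) to 100 (fully open). A call has 1 to 20 rows; each row shifts and turns the commanded pose from where the row before left it; what a row does not reach is not made up. A row lasts 1/10 s, in which the tool goes at most 50 mm and 8.59 degrees, less where a joint would pass 70% of its speed; a pose out of reach is approached as far as the arm can. A call is refused whole if a number of a shift passes 0.05 or a number of a turn 0.15, either way. A call with a gripper value outside its range is refused whole. The fingers move at their own pace and stop on an object; FORCE is the grip in N (left out, the last holds). Time passes only in rows, so rows that do not move let the fingers close. It gives the time, the measured TCP pose, the force and the opening at its end, in the units of the state.
- observe(): the state, without advancing time (a new reading comes with each control period).
- get_image(name): name is "side" or "top" or "wrist"; returns a dict with "frame" (420x560x3 uint8, red, green, blue), "fov_y" (degrees; the focal length in pixels is half the picture's height over the tangent of half this angle, whatever the lens; pixels are square), "cx", "cy" (the principal point, pixels), "world_to_cam" (4x4, takes a point from world to camera coordinates). Camera axes: x right, y up, looking along -z (the intrinsics and any distortion apply to the point x, -y, -z); pixel columns grow to the right and rows downward; lengths in m; the calibration is good to about 2 mm. A picture is of the moment at which its call begins. There is no depth.
- close_job(): hands the job in, once; it reports no verdict.
The state is a dict: "time_s": time; "q": joint angles; "qvel": joint speeds; "joint_efforts": joint torques, N m; "position": TCP position; "tool_rot": TCP orientation; "ft_force": force on the tool from outside, world axes, zero at the start; "wrist_torque": the same for the moment, N m; "grip_width": finger opening in m.
Only numpy, scipy, OpenCV 4.12 (cv2) and the standard library are available. Lean on these libraries where they do the work, as an engineer would, in place of code of your own. Each camera call takes 0.05 s, during which the arm holds its last target. There are 200 camera calls.

### The job

Square up the two-part aluminium mould in the jig. First put the lower half (the one with ring cavities) flat on the jig plate, long side along the side fence, against both fences, and let go of it; then close the upper half (with the sprue bush on top) down on it, press it into the corner so that it touches both fences at once with its edges flush over the lower half, and finish while still gripping it and pressing it against both fences - do not let go at the end. Leave the other things on the bench where they are.

Things in the scene. Friction and masses are not known exactly. Their poses are not given: they have to be found in the camera images.
- corner (a point): inside corner of the jig, where both fence faces meet the top of its plate (12 mm above the bench). Axes: x towards the back fence, y towards the side fence, z up; the work belongs at negative x and y, long side along x. A mould half seated in the corner has its centre at x = -50, y = -23 mm; height of the centre above the plate: lower half 10 mm, upper half on top of it 32 mm
- jig: squaring jig, fixed to the bench: dark steel plate 150 x 110 x 12 mm with two aluminium fences, each 16 mm thick and 36 mm high (tops 48 mm above the bench). Origin on the bench under the point x = -50, y = -30 mm of the corner, same axes; the plate reaches x = -71 to +79 mm, y = -51 to +59 mm. Turned up to 0.35 rad from facing the robot
- back_fence: the plain fence across the far end of the jig; its working face is the plane x = 0 of the corner, 56 mm long (y = -61 to -5 mm). Origin under the middle of the fence
- side_fence: fence on the left (+y) of the jig; its face is the plane y = 0 of the corner, in two pieces, x = -106 to -79 mm and x = -21 to +16 mm, with an open window 58 mm wide between them (middle at x = -50 mm, right down to the plate), so that a finger gripping the middle of the part has room. Origin at x = -50, y = +8 mm of the corner, on the plate
- lower_centre (a point): centre (half-way up) of the lower mould half, a loose aluminium block 100 x 46 x 20 mm (x long, y across, z up), about 0.25 kg, with two dark ring cavities joined by a runner on its flat top. Lies flat on the bench, rings up; either end may go first. Grip it across its 46 mm width at the middle of its length
- upper_centre (a point): centre (half-way up, without the bush) of the upper mould half, a loose aluminium block 100 x 46 x 24 mm (x long, y across, z up), about 0.3 kg, with a round steel sprue bush (20 mm across, 4 mm proud) in the middle of its top and a screw near each corner. Lies flat on the bench, bush up; either end may go first. Grip it across its 46 mm width at the middle of its length
- glue: bystander: brown glue jar with black lid, 42 mm across, 54 mm high, loose, at the back; origin under its middle
- gum: bystander: grey abrasive gum block 20 x 50 x 12 mm, loose, at the back; origin under its middle
- beeswax_lump: bystander: yellow lump of beeswax 31 x 46 x 18 mm, loose, near the robot; origin under its middle
Things that resemble listed ones, but are neither listed nor needed, are in the scene too. What is shaped like the part that bears upper_centre but orange is not meant.

How it is judged:
By the outcome, as a careful person would: the job done as asked, in the order asked, and still so for the second after the job is handed in, while the arm keeps its last pose, push and grip.
It also fails if it takes over 72 s, if anything falls off the work surface, if the arm or the gripper's body presses on something with over 40 N, if the wrist force passes 120 N, or if a joint passes its speed limit or range.

## Working session

There is one attempt and no reset: what is moved stays moved. The work goes in short steps, Python scripts to look and compute and a shell command to move; the robot and the scene stay as the last step left them, time stands still between calls to the robot, and variables do not carry over. Pictures are saved under pics/ and viewed, about 8 in all and at most 12, crops included, and the job is handed in when it is done.

```bash
ls; mkdir -p pics; python3 - <<'E'
from rig import *
import cv2,numpy as np
s=observe();print(s['time_s'],s['position'],s['tool_rot'],s['grip_width'],s['ft_force'])
for n in('top','side'):
    g=get_image(n);cv2.imwrite(f'pics/{n}0.png',g['frame'][:,:,::-1]);np.savez(f'{n}0.npz',**g)
    print(n,g['fov_y'],g['cx'],g['cy'],np.round(g['world_to_cam'],3).tolist(),[k for k in g])
E
```

```text
pics
0.0 [0.12676183 0.5349024  0.24471563] [[ 2.30705975e-01  9.73023292e-01 -6.53075225e-04]
 [ 9.73022439e-01 -2.30706665e-01 -1.32976405e-03]
 [-1.44456020e-03 -3.28672336e-04 -9.99998903e-01]] 0.08523457510221169 [ 0.01673554 -1.02040897 -0.39615215]
top 44.97614921906661 286.2984690826141 206.99988089375148 [[0.03, -0.999, 0.03, -0.147], [0.997, 0.032, 0.073, -0.509], [-0.074, 0.028, 0.997, -1.125], [0.0, 0.0, 0.0, 1.0]] ['frame', 'fov_y', 'cx', 'cy', 'world_to_cam']
side 53.52480251454094 277.5222241316832 209.02572436434392 [[-0.986, -0.166, -0.014, 0.451], [0.08, -0.547, 0.834, -0.131], [-0.146, 0.821, 0.552, -0.821], [0.0, 0.0, 0.0, 1.0]] ['frame', 'fov_y', 'cx', 'cy', 'world_to_cam']
```

View pics/top0.png

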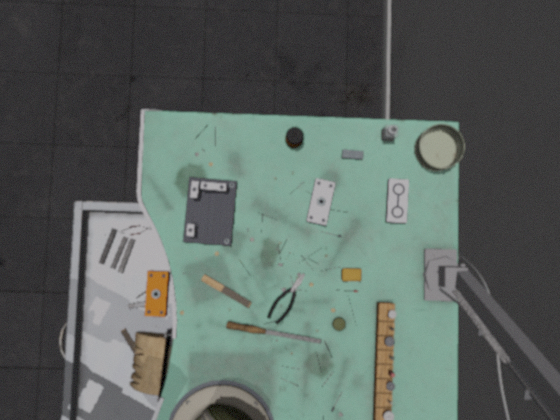

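View pics/side0.png

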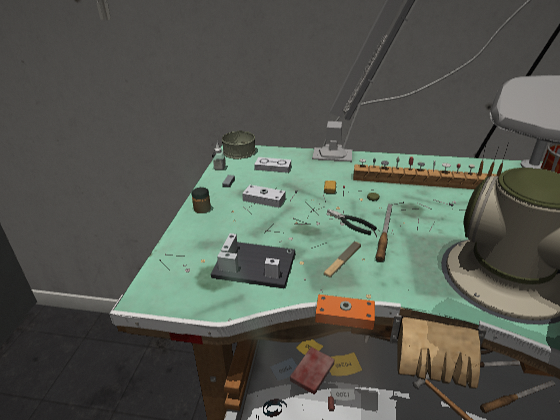

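The top view shows these:
- **Upper half:** the candidates are the aluminium block with a round bush at (320,201) and the orange one at (157,293). I choose the aluminium one.
- **Lower half:** the aluminium block with rings at (397,200), the only one of its kind.
- **Jig:** at (210,212), with the back fence at the top and two side fence pieces on the left.

The side view agrees. Next I'll measure them.

```bash
cat > h.py <<'E'
import numpy as np,cv2
def f(g): return 210/np.tan(np.radians(float(g['fov_y']))/2)
def ray(g,uv,z):
    T=np.array(g['world_to_cam']);R=T[:3,:3];c=-R.T@T[:3,3];F=f(g)
    uv=np.atleast_2d(uv).astype(float)
    d=np.c_[(uv[:,0]-g['cx'])/F,-(uv[:,1]-g['cy'])/F,-np.ones(len(uv))]@R
    return (c+d*((z-c[2])/d[:,2])[:,None])
def proj(g,p):
    T=np.array(g['world_to_cam']);q=np.atleast_2d(p)@T[:3,:3].T+T[:3,3];F=f(g)
    return np.c_[g['cx']-F*q[:,0]/q[:,2],g['cy']+F*q[:,1]/q[:,2]]
def rect(P):  # world pts -> centre, long yaw deg, sizes
    (c,s,a)=cv2.minAreaRect((P[:,:2]*1000).astype(np.float32))
    if s[0]<s[1]: a+=90;s=s[::-1]
    return np.round(c,1),round((a+90)%180-90,2),np.round(s,1)
def blobs(g,z,lo=150,sat=40,roi=None,amin=40):
    im=np.array(g['frame']);hsv=cv2.cvtColor(im,cv2.COLOR_RGB2HSV)
    m=((hsv[...,2]>lo)&(hsv[...,1]<sat)).astype(np.uint8)
    if roi: k=np.zeros_like(m);k[roi[1]:roi[3],roi[0]:roi[2]]=1;m*=k
    for c in cv2.findContours(m,cv2.RETR_EXTERNAL,cv2.CHAIN_APPROX_NONE)[0]:
        if cv2.contourArea(c)>amin:
            yield c[:,0],rect(ray(g,c[:,0],z))
E
python3 - <<'E'
from h import *
g=dict(np.load('top0.npz'))
for nm,roi,z in(('lower',(380,170,415,235),.02),('upper',(298,170,345,232),.024),('jig',(180,172,242,250),.048)):
    for c,r in blobs(g,z,140,50,roi,30): print(nm,c.mean(0).round(1),r)
im=g['frame'][160:250,170:430,::-1];cv2.imwrite('pics/crop0.png',cv2.resize(im,None,fx=3,fy=3,interpolation=cv2.INTER_CUBIC))
E
```

```text
lower [402.1 202.1] (array([ 536.8, -391.9]), -0.69, array([106.5,  61.8]))
upper [308.8 228.1] (array([ 469.9, -187. ]), -88.26, array([56.3, 18. ]))
upper [323.1 194.3] (array([ 545. , -207.6]), -13.69, array([132.5,  75.3]))
jig [236.8 244. ] (array([429.2, -25.1]), 2.07, array([26.2, 17.4]))
jig [190.  229.5] (array([455.6,  78.4]), 2.46, array([24.1, 13. ]))
jig [213.2 185.7] (array([553.8,  32.2]), -88.12, array([52.7, 15.5]))
jig [193.9 188.8] (array([544.7,  73.7]), -3.86, array([36.2, 15. ]))
```

View pics/crop0.png

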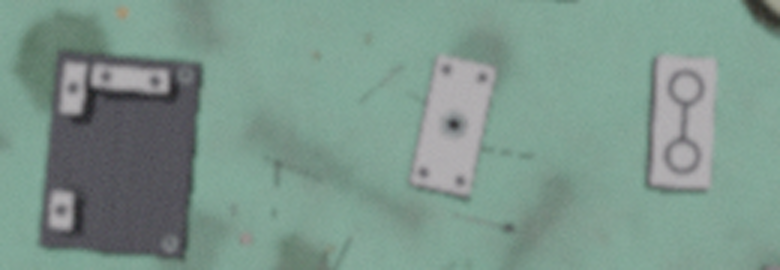

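The crop confirms the choice: bushed aluminium block at (321,202), ringed block at (397,201), and the jig with its fences at top and left. Now some numbers for the approach.

```bash
python3 - <<'E'
from h import *
g=dict(np.load('top0.npz'))
def cr(l):return np.array(l)/3+[170-.33,160-.33]
for n,l,z in(('low',[(655,57),(716,58),(710,190),(648,188)],.02),('up',[(438,56),(497,67),(469,197),(410,184)],.024),('plate',[(60,50),(202,63),(185,257),(40,245)],.012)):
    print(n,rect(ray(g,cr(l),z)))
for s in(45,35,28):
  for nm,roi,z in(('low',(380,170,415,235),.02),('up',(298,170,340,232),.024)):
    for c,r in blobs(g,z,120,s,roi,100):print(s,nm,r)
E
```

```text
low (array([ 536.2, -383.1]), -1.92, array([102.3,  47.2]))
up (array([ 528.4, -209. ]), -10.8, array([100.8,  45.4]))
plate (array([500.3,  40.3]), -3.04, array([148. , 108.9]))
45 low (array([ 537.3, -383.9]), -2.83, array([104.9,  52.9]))
45 up (array([ 540.9, -212. ]), -10.98, array([130.4,  54.1]))
35 low (array([ 536.7, -384.3]), -2.08, array([103. ,  48.9]))
35 up (array([ 528.9, -208.4]), -10.99, array([104.5,  49.7]))
28 low (array([ 536.7, -383.7]), -2.16, array([102.1,  47.5]))
28 up (array([ 528.8, -208.4]), -10.63, array([103.1,  48.4]))
```

```bash
python3 -m crank '[0,0,0.0145,0.027,-0.042,0.005,100, 0,0,0.0145,0.027,-0.042,0.005,100, 0,0,0.0145,0.027,-0.042,0.005,100, 0,0,0.0145,0.027,-0.042,0.005,100, 0,0,0.0145,0.027,-0.042,0.005,100, 0,0,0.0145,0.027,-0.042,0.005,100, 0,0,0.0145,0.027,-0.042,0.005,100, 0,0,0.0145,0.027,-0.042,0.005,100, 0,0,0.0145,0.027,-0.042,0.005,100, 0,0,0.0145,0.027,-0.042,0.005,100, 0,0,0.0145,0.027,-0.042,0.005,100, 0,0,0.0145,0.027,-0.042,0.005,100, 0,0,0,0,0,0,100, 0,0,0,0,0,0,100]' 60
python3 - <<'E'
from rig import *
from h import *
g=get_image('wrist');cv2.imwrite('pics/w1.png',g['frame'][:,:,::-1]);np.savez('w1.npz',**g)
s=observe();print(s['position'],np.degrees(np.arctan2(s['tool_rot'][1][0],s['tool_rot'][0][0])),g['fov_y'],np.round(g['world_to_cam'],3).tolist())
E
```

```text
time_s: 1.5
position: [0.4498, 0.0322, 0.3046]
tool_rot: [[0.061, 0.998, -0.001], [0.998, -0.061, 0.0], [0.0, -0.001, -1.0]]
ft_force: [-0.5, -0.3, -0.0]
grip_width: 0.0855
[0.44934812 0.03311634 0.30472075] 86.59931210461583 67.60175388385264 [[0.061, 0.998, 0.001, -0.059], [-0.963, 0.059, -0.263, 0.481], [-0.263, 0.015, 0.965, -0.318], [0.0, 0.0, 0.0, 1.0]]
```

View pics/w1.png

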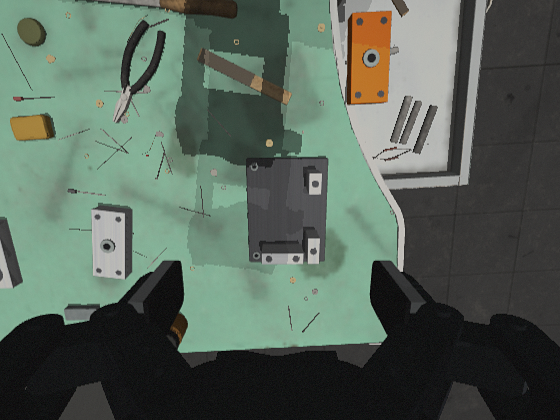

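The wrist view shows the jig at (287,210) with its back fence at the bottom of the picture and its side fence on the right. The bushed half is at (110,243). I'll go lower for precise jig edges.

```bash
python3 -m crank '[0,0,0,-0.005,0,-0.035,100, 0,0,0,-0.005,0,-0.035,100, 0,0,0,-0.005,0,-0.035,100, 0,0,0,-0.005,0,-0.035,100, 0,0,0,0,0,0,100, 0,0,0,0,0,0,100]' 60
python3 - <<'E'
from rig import *
from h import *
g=get_image('wrist');cv2.imwrite('pics/w2.png',g['frame'][:,:,::-1]);np.savez('w2.npz',**g)
print(observe()['position'])
E
```

```text
time_s: 2.15
position: [0.4299, 0.0337, 0.1661]
tool_rot: [[0.057, 0.998, 0.0], [0.998, -0.057, -0.0], [0.0, 0.0, -1.0]]
ft_force: [-0.0, 0.4, -0.1]
grip_width: 0.0855
[0.43046454 0.03341872 0.1667181 ]
```

View pics/w2.png

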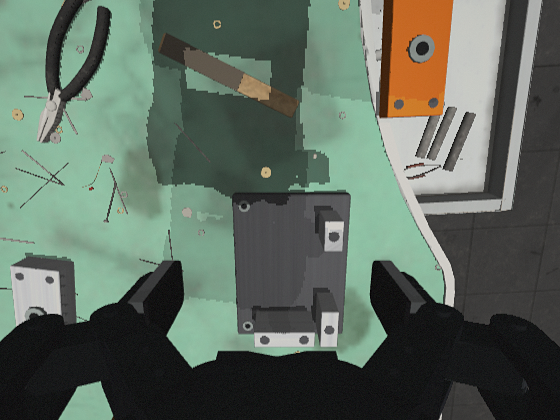

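The close view shows the plate from (236,193) to (349,193), with its left edge running down to (238,332). The fence tops are at (334,236), (329,329) and (284,340). Now I'll fit lines to these.

```bash
python3 - <<'E'
from h import *
for n,roi,rng in(('w2',(245,205,352,352),range(212,320,4)),):
  g=dict(np.load(n+'.npz'));im=g['frame']
  for c,r in blobs(g,.048,185,30,roi,60):
    print(c.min(0),c.max(0),r); P=ray(g,c,.048)
  gr=cv2.GaussianBlur(cv2.cvtColor(im,cv2.COLOR_RGB2GRAY),(0,0),1).astype(float)
  # left edge (-y side) of the plate, rows; front edge, columns
  L=[(225+np.argmax(-np.diff(gr[v,225:250]))+.5,v) for v in rng]
  P=ray(g,L,.012);a=np.polyfit(P[:,0],P[:,1],1);print('left yaw',np.degrees(np.arctan(a[0])),'y@.5',np.polyval(a,.5),np.std(P[:,1]-np.polyval(a,P[:,0])))
  L=[(343+np.argmax(np.diff(gr[v,343:360]))+.5,v) for v in list(range(203,216,3))+list(range(255,290,3))]
  P=ray(g,L,.012);a=np.polyfit(P[:,0],P[:,1],1);print('right yaw',np.degrees(np.arctan(a[0])),'y@.5',np.polyval(a,.5),np.std(P[:,1]-np.polyval(a,P[:,0])))
  L=[(u,183+np.argmax(-np.diff(gr[183:203,u]))+.5) for u in range(250,340,4)]
  for z in(0,.012):
    P=ray(g,L,z);a=np.polyfit(P[:,1],P[:,0],1);print('front yaw',-np.degrees(np.arctan(a[0])),'x@.04',np.polyval(a,.04))
E
```

```text
[255 333] [313 346] (array([552. ,  33.1]), 86.71, array([53.5, 13.9]))
[321 313] [338 346] (array([544. ,  74.5]), -3.29, array([34.6, 14.5]))
[325 222] [343 237] (array([448.3,  79.6]), 86.72, array([14.8, 13.1]))
left yaw -3.0454192766334334 y@.5 -0.012161341071317252 0.00029520880106508046
right yaw -3.1132330353185673 y@.5 0.09754602829655232 0.0002840245777768441
front yaw -2.2512072701300125 x@.04 0.4232699385949173
front yaw -2.2512072701300543 x@.04 0.42081984717016097
```

```bash
python3 -m crank '[0,0,0.002,0.0106,-0.0417,0.0,100, 0,0,0.002,0.0106,-0.0417,0,100, 0,0,0.002,0.0106,-0.0417,0,100, 0,0,0.002,0.0106,-0.0417,0,100, 0,0,0.002,0.0106,-0.0417,0,100, 0,0,0.002,0.0106,-0.0417,0,100, 0,0,0.002,0.0106,-0.0417,0,100, 0,0,0.002,0.0106,-0.0417,-0.01,100, 0,0,0.002,0.0106,-0.0417,-0.02,100, 0,0,0.002,0.0106,-0.0417,-0.02,100, 0,0,0,0,0,0,100, 0,0,0,0,0,0,100, 0,0,0,0,0,0,100]' 60
python3 - <<'E'
from rig import *
from h import *
s=observe();print(s['position'],np.degrees(np.arctan2(s['tool_rot'][1][0],s['tool_rot'][0][0])))
g=get_image('wrist');cv2.imwrite('pics/w3.png',g['frame'][:,:,::-1]);np.savez('w3.npz',**g)
for c,r in blobs(g,.02,140,30,(180,150,380,330),300): print(c.min(0),c.max(0),r)
E
```

```text
time_s: 3.5
position: [0.5364, -0.3834, 0.1171]
tool_rot: [[0.038, 0.999, 0.002], [0.999, -0.038, -0.002], [-0.002, 0.002, -1.0]]
ft_force: [-0.5, -0.0, -0.2]
grip_width: 0.0854
[ 0.5363669  -0.3834106   0.11713889] 87.83440354459994
[264 240] [289 262] (array([ 563.5, -384.8]), -69.86, array([19.6, 17.2]))
[248 217] [306 278] (array([ 560.4, -385.1]), -2.12, array([50.3, 45. ]))
```

View pics/w3.png

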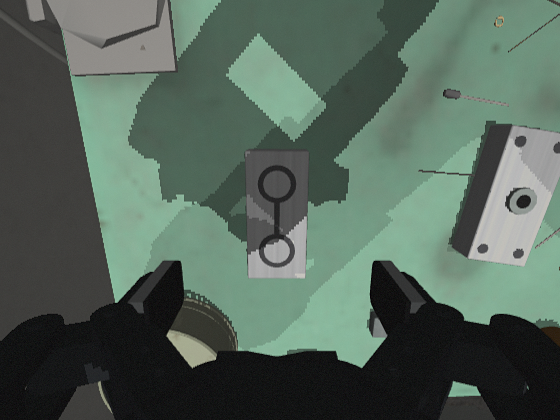

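The ringed block spans (247..308, 150..278), centred between the jaws with yaw -2.1°. Descending to grip.

```bash
python3 -m crank '[0,0,0,-0.001,-0.0015,-0.03,100, 0,0,0,0,0,-0.03,100, 0,0,0,0,0,-0.025,100, 0,0,0,0,0,-0.008,100, 0,0,0,0,0,-0.008,100, 0,0,0,0,0,0,100, 0,0,0,0,0,0,0, 0,0,0,0,0,0,0, 0,0,0,0,0,0,0, 0,0,0,0,0,0,0, 0,0,0,0,0,0,0, 0,0,0,0,0,0,0, 0,0,0,0,0,0,0, 0,0,0,0,0,0,0]' 60
```

```text
time_s: 4.95
position: [0.5351, -0.3859, 0.0153]
tool_rot: [[0.039, 0.999, 0.001], [0.999, -0.039, -0.001], [-0.001, 0.001, -1.0]]
ft_force: [-1.0, 0.6, 6.4]
grip_width: 0.0449
```

```bash
python3 -m crank '[0,0,0,0,0,0.02,0, 0,0,0,0,0,0.035,0, 0,0,0,0,0,0.035,0, 0,0,-0.002,-0.0047,0.0426,0,0, 0,0,-0.002,-0.0047,0.0426,0,0, 0,0,-0.002,-0.0047,0.0426,0,0, 0,0,-0.002,-0.0047,0.0426,0,0, 0,0,-0.002,-0.0047,0.0426,0,0, 0,0,-0.002,-0.0047,0.0426,0,0, 0,0,-0.002,-0.0047,0.0426,0,0, 0,0,-0.001,-0.0047,0.0426,0,0, 0,0,-0.001,-0.0047,0.0426,0,0, 0,0,-0.001,-0.0047,0.0426,0,0, 0,0,0,0,0,0,0, 0,0,0,0,0,0,0, 0,0,0,0,0,-0.03,0, 0,0,0,0,0,-0.01,0, 0,0,0,0,0,0,0]' 60
python3 - <<'E'
from rig import *
from h import *
s=observe();print(s['position'],s['ft_force'],np.degrees(np.arctan2(s['tool_rot'][1][0],s['tool_rot'][0][0])))
g=get_image('wrist');cv2.imwrite('pics/w4.png',g['frame'][:,:,::-1])
E
```

```text
time_s: 6.75
position: [0.4872, 0.0396, 0.063]
tool_rot: [[0.057, 0.998, -0.003], [0.998, -0.057, 0.0], [0.0, -0.003, -1.0]]
ft_force: [-0.7, -0.2, -2.5]
grip_width: 0.0447
[0.48716066 0.03959187 0.06298052] [-0.74998941 -0.16740906 -2.54781449] 86.71283509987558
```

View pics/w4.png

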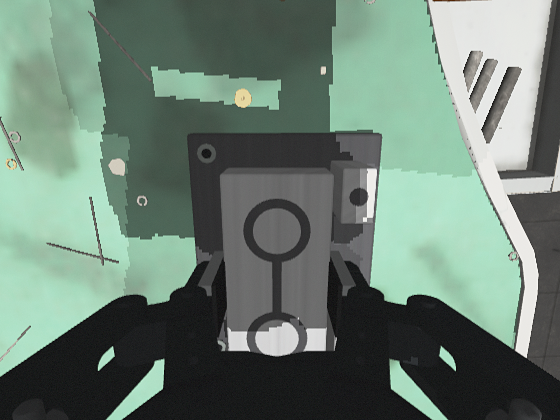

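The block is held square in the jaws at (275,260), over the plate and just clear of the side fence piece at (355,193). Lowering it.

```bash
python3 -m crank '[0,0,0,0,0,-0.015,0, 0,0,0,0,0,-0.012,0, 0,0,0,0,0,-0.004,0, 0,0,0,0,0,-0.003,0, 0,0,0,0,0,0,0, 0,0,0,0,0,0,0]' 60
```

```text
time_s: 7.4
position: [0.4881, 0.0403, 0.0307]
tool_rot: [[0.056, 0.998, 0.001], [0.998, -0.056, -0.0], [-0.0, 0.001, -1.0]]
ft_force: [-0.7, 0.0, -2.4]
grip_width: 0.045
```

```bash
python3 -m crank '[0,0,0,0,0,-0.002,0, 0,0,0,0,0,-0.001,0, 0,0,0,0,0,-0.001,0, 0,0,0,0,0,0,0]' 60
```

```text
time_s: 7.8
position: [0.4878, 0.0405, 0.0272]
tool_rot: [[0.056, 0.998, 0.001], [0.998, -0.056, -0.0], [-0.0, 0.001, -1.0]]
ft_force: [-4.9, -0.3, 12.6]
grip_width: 0.0448
```

```bash
python3 -m crank '[0,0,0,0,0,0.0005,0, 0,0,0,0.0001,0.002,0,0, 0,0,0,0.0001,0.002,0,0, 0,0,0,0,0,0,0]' 60
python3 -m crank '[0,0,0,0.0001,0.001,0,0, 0,0,0,0,0,0,0]'
python3 -m crank '[0,0,0,0.0001,0.001,0,0, 0,0,0,0,0,0,0]'
```

```text
time_s: 8.2
position: [0.4886, 0.0442, 0.0272]
tool_rot: [[0.055, 0.998, 0.002], [0.998, -0.055, -0.001], [-0.001, 0.002, -1.0]]
ft_force: [-0.7, -2.6, 7.1]
grip_width: 0.0445
time_s: 8.4
position: [0.4888, 0.045, 0.0273]
tool_rot: [[0.056, 0.998, 0.002], [0.998, -0.056, -0.001], [-0.001, 0.002, -1.0]]
ft_force: [-1.8, -4.0, 6.4]
grip_width: 0.045
time_s: 8.6
position: [0.4889, 0.046, 0.0273]
tool_rot: [[0.056, 0.998, 0.002], [0.998, -0.056, -0.001], [-0.001, 0.002, -1.0]]
ft_force: [-0.8, -3.5, 6.0]
grip_width: 0.0447
```

```bash
python3 -m crank '[0,0,0,0.0001,0.001,0,0, 0,0,0,0,0,0,0]'
python3 -m crank '[0,0,0,0.0001,0.001,0,0, 0,0,0,0,0,0,0]'
python3 -m crank '[0,0,0,0,0.0005,0,0, 0,0,0,0,0,0,0]'
```

```text
time_s: 8.8
position: [0.489, 0.047, 0.0273]
tool_rot: [[0.056, 0.998, 0.002], [0.998, -0.056, -0.001], [-0.001, 0.002, -1.0]]
ft_force: [0.0, -3.1, 5.2]
grip_width: 0.0444
time_s: 9.0
position: [0.4891, 0.0471, 0.0273]
tool_rot: [[0.055, 0.998, 0.002], [0.998, -0.055, -0.003], [-0.003, 0.002, -1.0]]
ft_force: [-0.8, -10.6, 5.0]
grip_width: 0.0449
time_s: 9.2
position: [0.489, 0.0471, 0.0273]
tool_rot: [[0.055, 0.998, 0.002], [0.998, -0.055, -0.003], [-0.003, 0.002, -1.0]]
ft_force: [-1.8, -14.0, 6.0]
grip_width: 0.0447
```

```bash
python3 -m crank '[0,0,0,0.002,-0.0001,0,0, 0,0,0,0.002,-0.0001,0,0, 0,0,0,0,0,0,0]'
python3 -m crank '[0,0,0,0.001,-0.0001,0,0, 0,0,0,0,0,0,0]'
python3 -m crank '[0,0,0,0.001,-0.0001,0,0, 0,0,0,0,0,0,0]'
python3 -m crank '[0,0,0,0.001,0,0,0, 0,0,0,0,0,0,0]'
```

```text
time_s: 9.5
position: [0.4892, 0.0472, 0.0272]
tool_rot: [[0.055, 0.998, -0.008], [0.999, -0.055, -0.003], [-0.003, -0.007, -1.0]]
ft_force: [-18.3, -16.9, 20.2]
grip_width: 0.0445
time_s: 9.7
position: [0.4892, 0.0472, 0.0272]
tool_rot: [[0.054, 0.998, -0.01], [0.999, -0.054, -0.003], [-0.003, -0.009, -1.0]]
ft_force: [-22.9, -16.7, 24.1]
grip_width: 0.0447
time_s: 9.9
position: [0.4899, 0.0471, 0.0272]
tool_rot: [[0.054, 0.998, -0.01], [0.999, -0.054, -0.003], [-0.003, -0.01, -1.0]]
ft_force: [-23.4, -16.8, 24.9]
grip_width: 0.0445
time_s: 10.1
position: [0.4909, 0.0471, 0.0272]
tool_rot: [[0.054, 0.998, -0.01], [0.999, -0.054, -0.003], [-0.003, -0.01, -1.0]]
ft_force: [-23.3, -17.6, 25.6]
grip_width: 0.0445
```

```bash
python3 -m crank '[0,0,0,0,-0.0006,0.0007,0, 0,0,0,0,0,0,0]'
python3 -m crank '[0,0,0,0.001,-0.0001,0,0, 0,0,0,0,0,0,0]'
python3 -m crank '[0,0,0,0.001,-0.0001,0,0, 0,0,0,0,0,0,0]'
python3 -m crank '[0,0,0,0.001,0,0,0, 0,0,0,0,0,0,0]'
```

```text
time_s: 10.3
position: [0.4937, 0.0468, 0.0273]
tool_rot: [[0.055, 0.998, -0.004], [0.998, -0.055, -0.002], [-0.002, -0.004, -1.0]]
ft_force: [-8.4, -10.1, 4.7]
grip_width: 0.0446
time_s: 10.5
position: [0.494, 0.0468, 0.0273]
tool_rot: [[0.055, 0.998, -0.006], [0.998, -0.055, -0.002], [-0.002, -0.006, -1.0]]
ft_force: [-12.1, -11.3, 8.1]
grip_width: 0.045
time_s: 10.7
position: [0.494, 0.0468, 0.0272]
tool_rot: [[0.055, 0.998, -0.008], [0.998, -0.055, -0.002], [-0.002, -0.008, -1.0]]
ft_force: [-15.3, -11.2, 11.8]
grip_width: 0.045
time_s: 10.9
position: [0.494, 0.0469, 0.0272]
tool_rot: [[0.055, 0.998, -0.01], [0.999, -0.055, -0.002], [-0.002, -0.01, -1.0]]
ft_force: [-19.1, -12.5, 15.6]
grip_width: 0.0445
```

```bash
python3 -m crank '[0,0,0,0.001,0,0.0004,0, 0,0,0,0.001,0.0005,0.0002,0, 0,0,0,0,0,0,0]'
```

```text
time_s: 11.2
position: [0.4941, 0.0469, 0.0272]
tool_rot: [[0.054, 0.998, -0.016], [0.999, -0.054, -0.002], [-0.003, -0.015, -1.0]]
ft_force: [-26.6, -17.9, 15.8]
grip_width: 0.0446
```

```bash
python3 -m crank '[0,0,0,-0.002,-0.0006,-0.0001,0, 0,0,0,-0.0025,-0.0007,-0.0001,0, 0,0,0,0,0,0,0]'
python3 -m crank '[0,0,0,0,0,0,60, 0,0,0,0,0,0,75, 0,0,0,0,0,0,90, 0,0,0,0,0,0,90, 0,0,0,0,0,0,90]'
```

```text
time_s: 11.5
position: [0.494, 0.0467, 0.0274]
tool_rot: [[0.055, 0.998, -0.004], [0.998, -0.055, -0.0], [-0.001, -0.004, -1.0]]
ft_force: [-8.1, -3.6, 2.4]
grip_width: 0.0442
time_s: 12.0
position: [0.496, 0.047, 0.0277]
tool_rot: [[0.056, 0.998, 0.0], [0.998, -0.056, -0.0], [0.0, 0.0, -1.0]]
ft_force: [0.6, -1.0, 0.1]
grip_width: 0.0767
```

```bash
python3 -m crank '[0,0,0,0,0,0.02,90, 0,0,0,0,0,0.04,90, 0,0,0,0,0,0.04,100, 0,0,0,-0.02,0,0.03,100, 0,0,0,-0.02,0,0,100, 0,0,0,-0.02,0,0,100, 0,0,0,0,0,0,100, 0,0,0,0,0,0,100]'
python3 - <<'E'
from rig import *
from h import *
g=get_image('wrist');np.savez('w5.npz',**g)
cv2.imwrite('pics/w5.png',cv2.resize(g['frame'][150:360,180:400,::-1],None,fx=2.7,fy=2.7,interpolation=cv2.INTER_CUBIC))
E
```

```text
time_s: 12.8
position: [0.4363, 0.0469, 0.1579]
tool_rot: [[0.056, 0.998, 0.001], [0.998, -0.056, -0.0], [-0.0, 0.001, -1.0]]
ft_force: [0.1, 0.2, -0.3]
grip_width: 0.0856
```

View pics/w5.png

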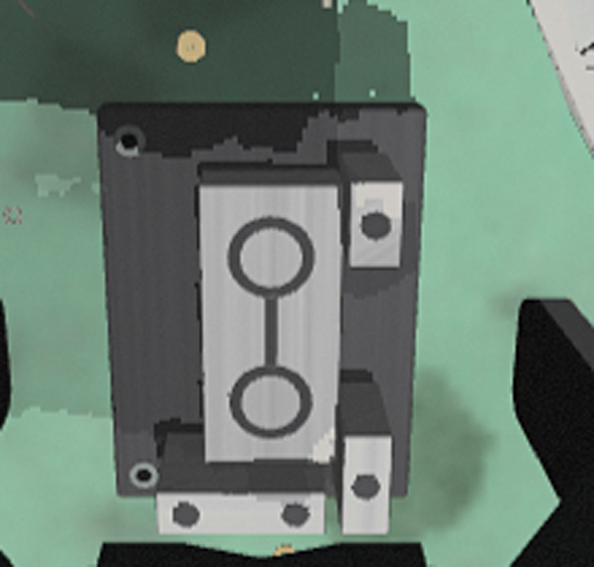

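The lower half sits against both side fence pieces (right edge, column 340) and the back fence (bottom edge, row 461), square and rings up. Next, the upper half.

```bash
python3 -m crank '[0,0,-0.0166,0.0116,-0.0319,0,100, 0,0,-0.0166,0.0116,-0.0319,0,100, 0,0,-0.0166,0.0116,-0.0319,0,100, 0,0,-0.0166,0.0116,-0.0319,0,100, 0,0,-0.0166,0.0116,-0.0319,-0.01,100, 0,0,-0.0166,0.0116,-0.0319,-0.01,100, 0,0,-0.0166,0.0116,-0.0319,-0.01,100, 0,0,-0.0166,0.0116,-0.0319,-0.01,100, 0,0,0,0,0,0,100, 0,0,0,0,0,0,100]'
python3 - <<'E'
from rig import *
from h import *
s=observe();print(s['position'],np.degrees(np.arctan2(s['tool_rot'][1][0],s['tool_rot'][0][0])))
g=dict(np.load('w5.npz'))
for c,r in blobs(g,.032,120,40,(250,215,308,322),300): print('lower',c.min(0),c.max(0),r)
g=get_image('wrist');cv2.imwrite('pics/w6.png',g['frame'][:,:,::-1]);np.savez('w6.npz',**g)
for c,r in blobs(g,.024,140,30,(180,130,380,330),300): print(c.min(0),c.max(0),r)
E
```

```text
time_s: 13.85
position: [0.5289, -0.2086, 0.1168]
tool_rot: [[0.188, 0.982, -0.001], [0.982, -0.188, 0.001], [0.001, -0.001, -1.0]]
ft_force: [0.1, 1.0, -0.2]
grip_width: 0.0853
[ 0.52887686 -0.20863871  0.11684806] 79.15089216000833
lower [254 219] [306 321] (array([494.9,  46.1]), -3.14, array([99. , 45.1]))
[248 217] [308 279] (array([ 551.2, -212.5]), -10.75, array([50.1, 44.8]))
```

View pics/w6.png

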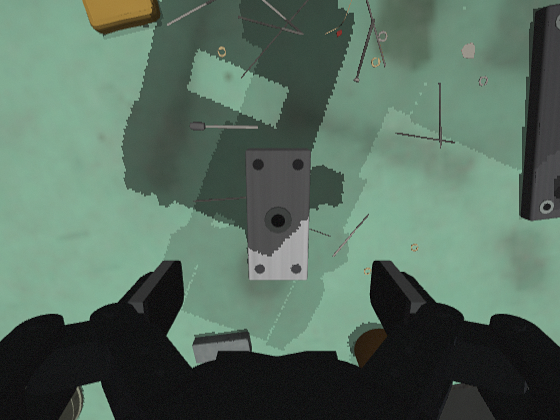

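The bushed aluminium half spans (247..310, 150..280) and is centred between the jaws, with the jar and gum well clear. The lower half measures (494.9, 46.1) mm at yaw -3.1°, against the expected seat of (494.7, 46.2) mm.

```bash
python3 -m crank '[0,0,0,-0.002,0.0005,-0.03,100, 0,0,0,0,0,-0.03,100, 0,0,0,0,0,-0.025,100, 0,0,0,0,0,-0.007,100, 0,0,0,0,0,-0.007,100, 0,0,0,0,0,0,100, 0,0,0,0,0,0,0, 0,0,0,0,0,0,0, 0,0,0,0,0,0,0, 0,0,0,0,0,0,0, 0,0,0,0,0,0,0, 0,0,0,0,0,0,0, 0,0,0,0,0,0,0, 0,0,0,0,0,0,0]' 80
```

```text
time_s: 15.3
position: [0.5271, -0.208, 0.0199]
tool_rot: [[0.188, 0.982, 0.002], [0.982, -0.188, -0.001], [-0.001, 0.002, -1.0]]
ft_force: [-0.5, 0.5, 6.6]
grip_width: 0.0443
```

```bash
python3 -m crank '[0,0,0,0,0,0.02,0, 0,0,0,0,0,0.035,0, 0,0,0,0,0,0.035,0, 0,0,0.0192,-0.0056,0.0356,0,0, 0,0,0.0192,-0.0056,0.0356,0,0, 0,0,0.0192,-0.0056,0.0356,0,0, 0,0,0.0192,-0.0056,0.0356,0,0, 0,0,0.0192,-0.0056,0.0356,0,0, 0,0,0.0192,-0.0056,0.0356,0,0, 0,0,0.0192,-0.0056,0.0356,0,0, 0,0,0,0,0,0,0, 0,0,0,0,0,0,0, 0,0,0,0,0,-0.03,0, 0,0,0,0,0,0,0]' 80
python3 - <<'E'
from rig import *
from h import *
s=observe();print(s['position'],s['ft_force'],np.degrees(np.arctan2(s['tool_rot'][1][0],s['tool_rot'][0][0])))
g=get_image('wrist');cv2.imwrite('pics/w7.png',g['frame'][:,:,::-1])
E
```

```text
time_s: 16.7
position: [0.486, 0.0407, 0.0765]
tool_rot: [[0.056, 0.998, -0.005], [0.998, -0.056, 0.001], [0.0, -0.005, -1.0]]
ft_force: [-0.4, 0.0, -3.2]
grip_width: 0.0445
[0.48604138 0.04072649 0.07650811] [-0.35951003  0.01824758 -3.20451871] 86.81232812469493
```

View pics/w7.png

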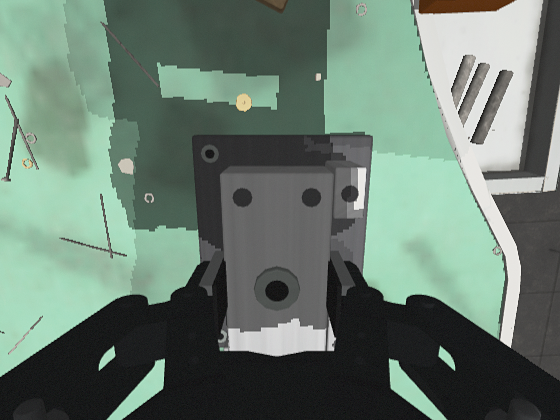

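The upper half is held square at (276,250), bush centred between the pads. Lowering it onto the lower half, about 6 mm short of both fences.

```bash
python3 -m crank '[0,0,0,0,0,-0.012,0, 0,0,0,0,0,-0.009,0, 0,0,0,0,0,0,0, 0,0,0,0,0,0,0]'
python3 -m crank '[0,0,0,0,0,-0.002,0, 0,0,0,0,0,-0.001,0, 0,0,0,0,0,0,0]'
```

```text
time_s: 17.15
position: [0.4877, 0.0412, 0.0582]
tool_rot: [[0.055, 0.999, 0.0], [0.999, -0.055, -0.0], [-0.0, 0.0, -1.0]]
ft_force: [0.3, 0.0, -3.2]
grip_width: 0.044
time_s: 17.45
position: [0.4874, 0.0415, 0.0548]
tool_rot: [[0.054, 0.999, 0.0], [0.999, -0.054, -0.0], [-0.0, 0.0, -1.0]]
ft_force: [0.3, -0.4, -3.1]
grip_width: 0.044
```

```bash
python3 -m crank '[0,0,0,0,0,-0.002,0, 0,0,0,0,0,-0.0005,0, 0,0,0,0,0,0,0]'
python3 -m crank '[0,0,0,0,0,-0.0007,0, 0,0,0,0,0,0,0]'
```

```text
time_s: 17.75
position: [0.4873, 0.0415, 0.0521]
tool_rot: [[0.054, 0.999, -0.0], [0.999, -0.054, 0.0], [0.0, -0.0, -1.0]]
ft_force: [0.6, 0.3, -3.7]
grip_width: 0.0443
time_s: 17.95
position: [0.4875, 0.0415, 0.0519]
tool_rot: [[0.054, 0.999, 0.0], [0.999, -0.054, -0.0], [-0.0, 0.0, -1.0]]
ft_force: [-1.2, 0.2, 2.5]
grip_width: 0.0446
```

```bash
python3 -m crank '[0,0,0,0.0001,0.002,0,0, 0,0,0,0.0001,0.001,0,0, 0,0,0,0,0,0,0]'
python3 -m crank '[0,0,0,0.0001,0.001,0,0, 0,0,0,0,0,0,0]'
python3 -m crank '[0,0,0,0.0001,0.001,0,0, 0,0,0,0,0,0,0]'
python3 -m crank '[0,0,0,0.0001,0.001,0,0, 0,0,0,0,0,0,0]'
python3 -m crank '[0,0,0,0,0.0007,0,0, 0,0,0,0,0,0,0]'
```

```text
time_s: 18.25
position: [0.4881, 0.0444, 0.0519]
tool_rot: [[0.054, 0.999, 0.001], [0.999, -0.054, -0.0], [-0.0, 0.001, -1.0]]
ft_force: [0.4, -2.6, 5.1]
grip_width: 0.0444
time_s: 18.45
position: [0.4882, 0.0452, 0.0519]
tool_rot: [[0.054, 0.999, 0.001], [0.999, -0.054, -0.001], [-0.001, 0.001, -1.0]]
ft_force: [-0.2, -4.4, 5.5]
grip_width: 0.0443
time_s: 18.65
position: [0.4883, 0.0462, 0.0519]
tool_rot: [[0.054, 0.999, 0.001], [0.999, -0.054, -0.001], [-0.001, 0.001, -1.0]]
ft_force: [-0.2, -4.5, 5.7]
grip_width: 0.0441
time_s: 18.85
position: [0.4884, 0.0471, 0.0519]
tool_rot: [[0.054, 0.999, 0.001], [0.999, -0.054, -0.001], [-0.001, 0.001, -1.0]]
ft_force: [-0.4, -5.1, 5.9]
grip_width: 0.0442
time_s: 19.05
position: [0.4884, 0.0471, 0.0519]
tool_rot: [[0.054, 0.999, 0.001], [0.999, -0.054, -0.002], [-0.002, 0.001, -1.0]]
ft_force: [-2.0, -10.1, 5.1]
grip_width: 0.0442
```

Side fence touched at y=0.0471, the same as for the lower half. Now the back fence.

```bash
python3 -m crank '[0,0,0,0.002,-0.0002,0.0002,0, 0,0,0,0.002,-0.0002,0.0002,0, 0,0,0,0,0,0,0]'
python3 -m crank '[0,0,0,0.001,-0.0001,0,0, 0,0,0,0,0,0,0]'
python3 -m crank '[0,0,0,0.001,-0.0001,0,0, 0,0,0,0,0,0,0]'
python3 -m crank '[0,0,0,0.001,0,0,0, 0,0,0,0,0,0,0]'
```

```text
time_s: 19.35
position: [0.4897, 0.0471, 0.0519]
tool_rot: [[0.054, 0.999, -0.006], [0.999, -0.054, -0.001], [-0.002, -0.006, -1.0]]
ft_force: [-12.1, -9.0, 10.6]
grip_width: 0.0442
time_s: 19.55
position: [0.4903, 0.047, 0.0519]
tool_rot: [[0.054, 0.999, -0.006], [0.999, -0.054, -0.001], [-0.001, -0.006, -1.0]]
ft_force: [-13.7, -9.4, 12.1]
grip_width: 0.0445
time_s: 19.75
position: [0.4914, 0.047, 0.0519]
tool_rot: [[0.054, 0.999, -0.006], [0.999, -0.054, -0.001], [-0.001, -0.006, -1.0]]
ft_force: [-13.5, -9.7, 12.4]
grip_width: 0.0437
time_s: 19.95
position: [0.4923, 0.0469, 0.0518]
tool_rot: [[0.054, 0.999, -0.007], [0.999, -0.054, -0.001], [-0.001, -0.006, -1.0]]
ft_force: [-13.1, -9.4, 12.9]
grip_width: 0.0438
```

```bash
python3 -m crank '[0,0,0,0.001,-0.0001,0.0003,0, 0,0,0,0,0,0,0]'
python3 -m crank '[0,0,0,0.001,0,0,0, 0,0,0,0,0,0,0]'
python3 -m crank '[0,0,0,0.001,0,0,0, 0,0,0,0,0,0,0]'
python3 -m crank '[0,0,0,0.001,0,0,0, 0,0,0,0,0,0,0]'
```

```text
time_s: 20.15
position: [0.4941, 0.0468, 0.0519]
tool_rot: [[0.054, 0.999, -0.005], [0.999, -0.054, -0.001], [-0.001, -0.005, -1.0]]
ft_force: [-8.2, -8.1, 6.6]
grip_width: 0.0442
time_s: 20.35
position: [0.4943, 0.0468, 0.0519]
tool_rot: [[0.054, 0.999, -0.007], [0.999, -0.054, -0.001], [-0.001, -0.007, -1.0]]
ft_force: [-12.5, -8.9, 7.9]
grip_width: 0.0444
time_s: 20.55
position: [0.4943, 0.0468, 0.0519]
tool_rot: [[0.054, 0.999, -0.009], [0.999, -0.054, -0.001], [-0.002, -0.009, -1.0]]
ft_force: [-16.5, -10.1, 12.9]
grip_width: 0.0441
time_s: 20.75
position: [0.4943, 0.0468, 0.0518]
tool_rot: [[0.054, 0.998, -0.011], [0.999, -0.054, -0.001], [-0.002, -0.011, -1.0]]
ft_force: [-20.9, -11.4, 14.8]
grip_width: 0.0443
```

```bash
python3 -m crank '[0,-0.006,0,0,0.001,0,0, 0,0,0,0,0,0,0, 0,0,0,0,0,0,0]'
python3 -m crank '[0,-0.006,0,-0.001,0,0,0, 0,0,0,0,0,0,0, 0,0,0,0,0,0,0]'
```

```text
time_s: 21.05
position: [0.4943, 0.0469, 0.0518]
tool_rot: [[0.053, 0.999, -0.006], [0.999, -0.053, -0.003], [-0.003, -0.005, -1.0]]
ft_force: [-21.9, -18.0, 16.7]
grip_width: 0.0445
time_s: 21.35
position: [0.4943, 0.0469, 0.0519]
tool_rot: [[0.054, 0.999, 0.003], [0.999, -0.054, -0.003], [-0.003, 0.003, -1.0]]
ft_force: [-16.9, -16.6, 13.4]
grip_width: 0.0441
```

```bash
python3 - <<'E'
from rig import *
from h import *
w=get_image('wrist');s=get_image('side');t=get_image('top')
R=lambda im,sz:cv2.resize(im[:,:,::-1],sz,interpolation=cv2.INTER_CUBIC)
a=R(w['frame'][100:370,180:400],(489,600));b=R(s['frame'][200:300,180:300],(311,300));c=R(t['frame'][165:260,165:260],(311,300))
cv2.imwrite('pics/fin.png',np.hstack([a,np.vstack([b,c])]))
s=observe();print(s['time_s'],s['position'],s['ft_force'])
E
```

```text
21.5 [0.49424554 0.04686481 0.05185418] [-17.20932451 -17.34257913  12.08311049]
```

View pics/fin.png

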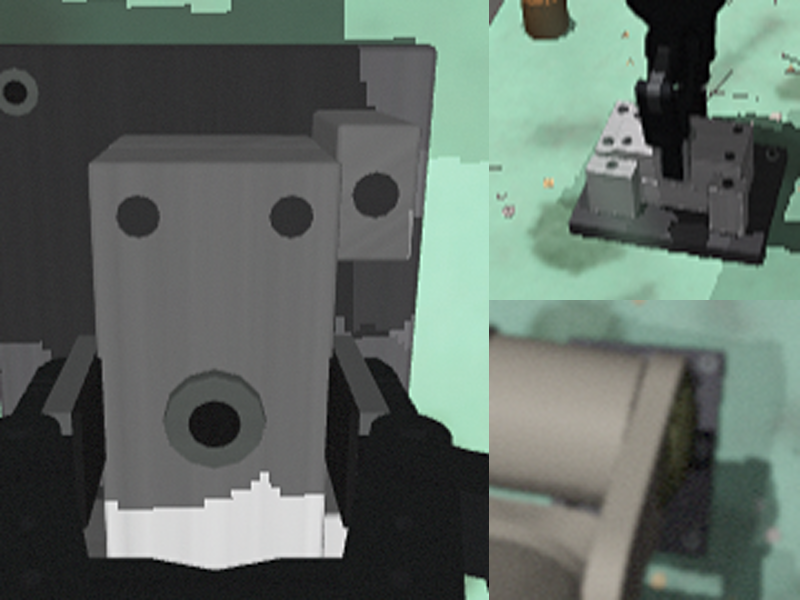

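The upper half sits flush over the lower half. Its right edge is on the front side fence piece at (338,200), the side view shows the stack closed in the corner, and the push is steady at about 17 N into each fence. Handing in.

```bash
python3 -c "
from rig import *
print(close_job()); s=observe(); print(s['time_s'],s['position'],s['ft_force'],s['grip_width'])"
```

```text
the job is handed in; nothing more can be done
None
the job is handed in; nothing more can be done
```

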